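# Third hand: press a heat sink onto a sprung power module

### The job

First take the yellow-handled driver out of the wooden rack and stand it blade-down in the hole of the blue holder block for me, and let it go. Then pick up the bare aluminium heat sink and, holding it in the air with its flat side squarely against the copper face of the power module, edges flush all round, push until the black pointer on top of the press fixture stands in the green zone, never into the red, and finish like that: keep gripping and pushing steadily, do not let go, because I am about to screw it on. Leave everything else where it is.

Things in the scene. Friction and masses are not known exactly. Their poses are not given: they have to be found in the camera images.
- yellow_driver: hex driver with yellow handle, upright blade-down in any of the rack's three holes (may lean slightly). Steel shaft 10 mm thick, 85 long; above it a round handle 24 mm thick, 80 long; about 80 g. Origin: centre of the shaft's flat lower end (tip); z up along the driver, handle from z = 85 to 165 mm. In the rack the tip is 10 mm above the table
- rack: light wooden rack block, fixed, 170 x 60 x 60 mm (its x, y, z), three round 15 mm holes from above, 50 mm deep, in a row along its x axis at x = -55, 0 and +55 mm. Origin: centre of its underside, on the table
- holder: blue plastic holder block, fixed, 60 x 60 x 60 mm, with one round 15 mm hole in the middle of its top, mouth 60 mm above the table and slightly chamfered, 50 mm deep (hole floor 10 mm above the table). Origin: centre of its underside, straight below the hole
- heatsink: bare aluminium finned heat sink, about 110 g, 36 x 44 x 50 mm (its x, y, z), standing on the table. Its +x side is an 8 mm thick flat base plate, its -x side six upright fins; the two sides facing +y and -y are flat, 44 mm apart, and good to grip. Origin: centre of its underside; z up
- heatsink_face (a point): centre of the heat sink's flat side: 18 mm along +x and 25 mm up from the heat sink's origin, same axes; the flat is 44 mm wide and 50 mm high
- fixture: press fixture, fixed: aluminium housing on a steel foot, sprung module in front. Origin: on the table below the centre of the module's face at rest; x = level pushing direction, z up. Foot (10 mm high, 100 wide) begins 30 mm behind the origin, housing 50 mm; before and below the module all is free. White scale with green and red zones on top at 80 mm height, black pointer up to 86 mm
- module_face (a point): centre of the copper face of the power module, 55 mm above the table; it moves back with the module. x is the pushing direction (as the fixture's x), z up. The face is upright, 44 mm wide and 50 mm high, its lower edge 30 mm and its upper edge 80 mm above the table: the same outline as the heat sink's flat side
- carrier (a joint): how far the sprung module is pushed back, in m: 0 at rest, 0.034 at its end. Spring of 600 N/m without preload, so 0.018 takes about 11 N. The pointer (from the module over the scale) is in the green zone from 0.013 to 0.023 (8 to 14 N) and in the red from 0.030
- red_driver: red handle, otherwise the same as the yellow driver; a bystander standing in another hole of the rack
- black_driver: black handle, otherwise the same as the yellow driver; a bystander standing in another hole of the rack
- black_heatsink: black finned heat sink of the same shape and size as the bare aluminium one, a bystander towards the back left. Origin: centre of its underside
- cup_a: blue plastic tumbler, 74 mm across at the rim, 110 mm high, empty; a bystander at the back right. Origin: centre of its underside
- cup_b: blue plastic tumbler, 74 mm across at the rim, 110 mm high, empty; a bystander at the back right. Origin: centre of its underside
- meter: grey handheld multimeter lying on its back, 180 x 85 x 42 mm; a bystander at the back left. Origin: centre of its underside
Not all that is in view belongs to the job. Several things have the shape of the heatsink; the one meant has the colours described above.

How it is judged:
By the outcome, as a careful person would: the job done as asked, in the order asked, and still so for the second after the job is handed in, while the arm keeps its last pose, push and grip.
It also fails if it takes over 69 s, if anything falls off the work surface, if the arm or the gripper's body presses on something with over 40 N, if the wrist force passes 120 N, or if a joint passes its speed limit or range.

### The arm

A 6-joint arm with a two-finger parallel gripper is mounted at the origin on the work surface. World frame = base frame: x ahead of the robot, y to its left, z up, the work surface at z = 0. Lengths are in m, angles in rad, forces in N, time in s.
With the tool pointing down it reaches from about 0.35 to 0.975 m from the base axis. Payload 4.9 kg.
Tool frame: the origin (TCP) lies on the centre line of the jaws, within the pads' length; the fingertips stand 17 mm ahead of it and the grasp point (between the pads) lies 2 mm behind it; x points along the fingers, y is the direction in which the jaws open and shut, and the axes are right-handed (so a half turn about x gives the same grasp; the last joint's range is limited). The gripper opens to 85 mm and grips with 20 to 120 N. Pads are 22 mm wide; open, the fingers measure 114 mm over their backs; the gripper's body (76 mm by 85 mm) begins 54 mm behind the grasp point. The pads swing forward as they close: fully open they stand 13 mm farther back than shut.
Start: joints at [1.14, 0.053, 1.613, -0, 1.476, -0.119], TCP at [0.192, 0.595, 0.248] pointing down, gripper open.
Joint ranges: [-3.01, 3.01], [-1.01, 2.22], [0.06, 2.58], [-1.02, 4.17], [0.09, 2.62], [-3.14, 3.14]. Speed limits (rad/s): [2.57, 2.57, 3.14, 3.14, 3.14, 3.14].

### API

Orientations are given as a unit quaternion [w, x, y, z].
In Python, from plant import status, viewer, manip gives the robot as it stands.
- The arm moves only by the tool drive_tool, never from a script. Its argument "plan" is a list of rows, each a list of 4 numbers: the shift along the tool's x, y, z in m, then the turn about the tool's x in units of 8 degrees (1.0 is 8 degrees). A call has 1 to 12 rows; each row is the pose to reach, as a shift and turn from the pose commanded when the call began, along the tool's axes at that moment; what a row does not reach only later rows make up. A row lasts 1/10 s, in which the tool goes at most 50 mm and 8.59 degrees, less where a joint would pass 70% of its speed; a pose out of reach is approached as far as the arm can. A call with a gripper value outside its range is refused whole. "fingers" is the finger opening in m, from 0 to 0.0854, set as the call begins (left out, the last holds). The fingers move at their own pace and stop on an object; the grip force is fixed at half the most. Time passes only in rows, so rows that repeat a pose let the fingers close. It gives the time, the measured TCP pose, the force and the opening at its end, in the units of the state.
- status.state(): the state, without advancing time (a new reading comes with each control period).
- viewer.grab_frame(name): name is "side" or "top"; returns the picture (420x560x3 uint8, blue, green, red); there is no depth.
- viewer.calibration(name): a dict with "vfov" (degrees; the focal length in pixels is half the picture's height over the tangent of half this angle, whatever the lens; pixels are square), "cx", "cy" (the principal point, pixels), "rvec" (rotation vector, rad) and "tvec" (3), from world to camera coordinates, as OpenCV has them. Camera axes: x right, y down, z forward; pixel columns grow to the right and rows downward; lengths in m; the calibration is good to about 2 mm. A picture is of the moment at which its call begins. calibration takes no time and is no camera call.
- manip.job_done(): hands the job in, once; it reports no verdict.
The state is a dict: "time": time; "joint_pos": joint angles; "joint_vel": joint speeds; "joint_efforts": joint torques, N m; "tool_pos": TCP position; "tool_rot": TCP orientation; "contact_force": force on the tool from outside, world axes, zero at the start; "ft_torque": the same for the moment, N m; "gripper_width": opening from 0.0 (shut) to 1.0 (fully open).
Only numpy, scipy, OpenCV 4.12 (cv2) and the standard library are available. Lean on these libraries where they do the work, as an engineer would, in place of code of your own. Each camera call takes 0.05 s, during which the arm holds its last target. There are 200 camera calls.

## Working session

There is one attempt and no reset: what is moved stays moved. The work goes in short steps, Python scripts to look and compute and a tool call to move; the robot and the scene stay as the last step left them, time stands still between calls to the robot, and variables do not carry over. Pictures are saved under pics/ and viewed, about 8 in all and at most 12, crops included, and the job is handed in when it is done.

Besides the shell and the picture viewer there is one more tool, called after "Call:" as a command line: name --pt "numbers of a row" for each row, then --argument value for the rest. drive_tool: Moves the arm, as the interface text tells. Its arguments: {"type":"object","properties":{"plan":{"type":"array","items":{"type":"array","items":{"type":"number"}}},"fingers":{"type":"number"}},"required":["plan"]}

```bash
ls; mkdir -p pics; python3 - <<'E'
from plant import status, viewer
import cv2
for n in("side","top"):
    f=viewer.grab_frame(n); cv2.imwrite(f"pics/{n}0.png",f); print(n,viewer.calibration(n))
s=status.state(); print(s)
a=cv2.hconcat([cv2.imread("pics/side0.png"),cv2.imread("pics/top0.png")])
E
```

```text
pics
side {'vfov': 44.551928269672985, 'cx': 288.041385083877, 'cy': 204.21367158195997, 'rvec': array([ 2.46105907, -0.0871782 ,  0.02090568]), 'tvec': array([-0.58081261,  0.07855271,  1.25524421])}
top {'vfov': 57.704960344374854, 'cx': 280.1121034400166, 'cy': 206.37743991774403, 'rvec': array([ 2.19464013, -2.19402441,  0.01402511]), 'tvec': array([0.00284558, 0.57637786, 0.87819383])}
{'time': 0.1, 'joint_pos': array([ 1.13997506e+00,  5.32827011e-02,  1.61415312e+00,  6.69692939e-06,
        1.47603329e+00, -1.19007297e-01]), 'joint_vel': array([-0.00051008, -0.00144903, -0.00356223, -0.00121375, -0.00049422,
       -0.00052233]), 'joint_efforts': array([ 3.45198832e-04, -3.94903207e+01, -3.71364248e+01, -1.76775907e-04,
        3.96446034e-03, -7.94826008e-06]), 'tool_pos': array([0.19151652, 0.59436753, 0.24719313]), 'tool_rot': array([ 0.69834765,  0.10915911,  0.69871238, -0.11043487]), 'contact_force': array([0.78852958, 0.37156146, 0.33200224]), 'ft_torque': array([-0.00424156, -0.02948425, -0.01063891]), 'gripper_width': 1.0029613917279443}
```

View pics/side0.png

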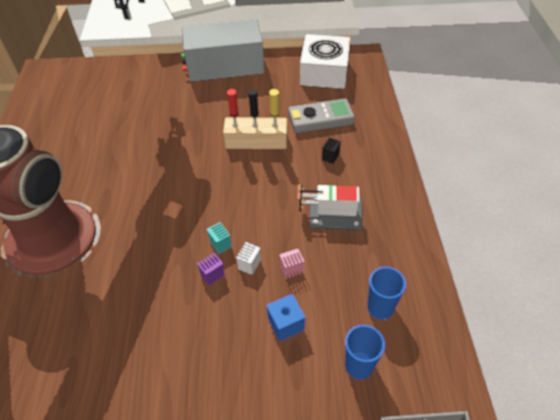

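View pics/top0.png

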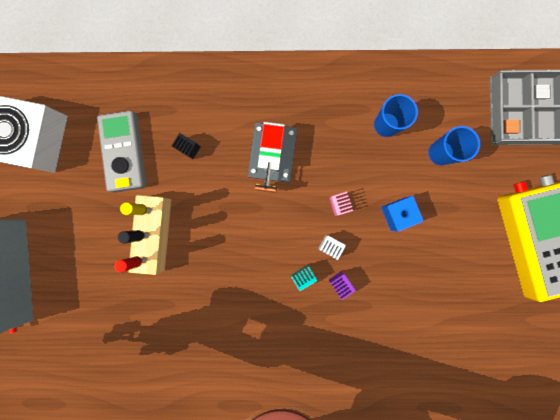

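Views: the yellow driver is at the rack end (side 274,100; top 127,209). The blue holder's hole is at side (286,311), top (404,213). The fixture is at side (335,205), top (270,150). Heat sink look-alikes in top: silver-white (332,247), pink (342,203), teal (304,278), purple (342,286), black (186,146). The silver one is the bare aluminium one; I'll check it in a crop.

```bash
cat > h.py <<'E'
import numpy as np, cv2
from plant import status, viewer
C={}
for n in("side","top"):
    c=viewer.calibration(n); f=210/np.tan(np.radians(c["vfov"]/2))
    K=np.array([[f,0,c["cx"]],[0,f,c["cy"]],[0,0,1]]); C[n]=(K,cv2.Rodrigues(c["rvec"])[0],c["tvec"],c["rvec"])
def proj(n,p):
    K,R,t,r=C[n]; return cv2.projectPoints(np.float64(p).reshape(-1,3),r,t,K,None)[0].reshape(-1,2)
def plane(n,uv,z):
    K,R,t,_=C[n]; uv=np.float64(uv).reshape(-1,2); o=-R.T@t
    d=(R.T@np.linalg.inv(K)@np.c_[uv,np.ones(len(uv))].T).T
    return o+d*((z-o[2])/d[:,2])[:,None]
def tri(a,b):
    P=[C[n][0]@np.c_[C[n][1],C[n][2]] for n in("side","top")]
    x=cv2.triangulatePoints(P[0],P[1],np.float64(a).reshape(-1,2).T,np.float64(b).reshape(-1,2).T); return (x[:3]/x[3]).T
E
python3 - <<'E'
from h import *
np.set_printoptions(precision=4,suppress=True)
S=cv2.imread("pics/side0.png");T=cv2.imread("pics/top0.png")
for n in C: print(n,"cam",-C[n][1].T@C[n][2],"tcp px",proj(n,status.state()["tool_pos"]))
print("hole",tri([286,311],[404,213]),plane("top",[404,213],.06),plane("side",[286,311],.06))
print("hs",plane("top",[332,247],.05))
up=lambda im,x,y,w,h,k:cv2.resize(im[y:y+h,x:x+w],None,fx=k,fy=k,interpolation=cv2.INTER_CUBIC)
a=[up(T,235,110,100,75,4),up(T,290,190,100,75,4),up(T,110,190,100,75,4),up(T,365,175,100,75,4)]
b=np.vstack([np.hstack(a[:2]),np.hstack(a[2:])]); cv2.imwrite("pics/c1.png",b)
a=[up(S,290,165,100,75,4),up(S,200,215,100,75,4),up(S,210,80,100,75,4),up(S,240,280,100,75,4)]
b=np.vstack([np.hstack(a[:2]),np.hstack(a[2:])]); cv2.imwrite("pics/c2.png",b)
E
```

```text
side cam [ 0.5371 -0.7657  1.0219] tcp px [[134.5103   9.1424]]
top cam [ 0.5467 -0.0154  0.8969] tcp px [[-69.6636 427.3281]]
hole [[ 0.56   -0.27    0.0543]] [[ 0.5602 -0.2683  0.06  ]] [[ 0.5597 -0.2729  0.06  ]]
hs [[ 0.4852 -0.1126  0.05  ]]
```

View pics/c1.png

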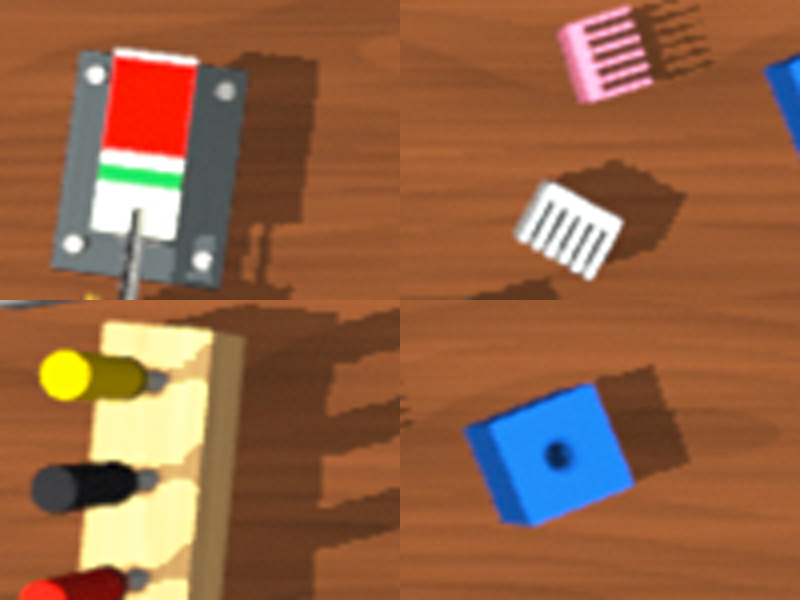

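View pics/c2.png

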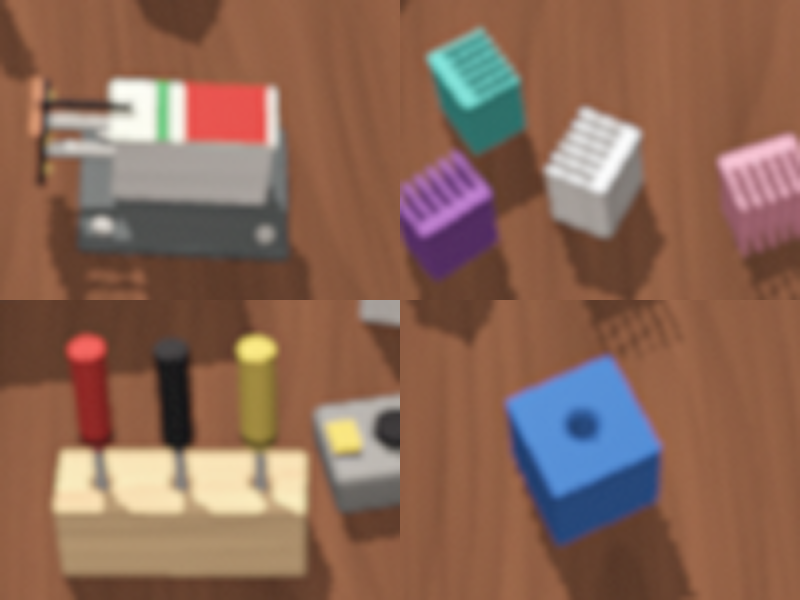

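The crop confirms the choice: the silver heat sink's fins point to the lower left in the top view and its base plate faces the upper right (world +x, −y). In the side view the fixture's module faces left, so it is pushed along roughly +x. Next I'll measure with masks.

```bash
python3 - <<'E'
from h import *
np.set_printoptions(precision=4,suppress=True)
S=cv2.imread("pics/side0.png");T=cv2.imread("pics/top0.png")
def mask(im,roi,f):
    x,y,w,h=roi; hsv=cv2.cvtColor(im,cv2.COLOR_BGR2HSV).astype(int); m=np.zeros(im.shape[:2],np.uint8)
    m[y:y+h,x:x+w]=f(*[hsv[y:y+h,x:x+w,i] for i in range(3)])*255
    n,l,s,c=cv2.connectedComponentsWithStats(m); k=1+s[1:,4].argmax(); return (l==k).astype(np.uint8),s[k],c[k]
Y=lambda h,s,v:(h>24)&(h<34)&(s>100)&(v>180)
mt,st,ct=mask(T,(115,195,40,30),lambda h,s,v:(h>24)&(h<34)&(s>180)&(v>200)); print("cap top",st,ct, plane("top",ct,.175))
ms,ss,cs=mask(S,(262,80,25,35),lambda h,s,v:(h>22)&(h<34)&(s>80)&(v>60)); print("handle side",ss,cs)
print("cap tri",tri([274.25,91.25],ct),"handle bottom tri",tri([274.5,113.5],[144,209.5]))
# heat sink
m,s,c=mask(T,(300,220,60,50),lambda h,s,v:(s<50)&(v>170)); m=cv2.morphologyEx(m,cv2.MORPH_CLOSE,np.ones((5,5)))
cn=max(cv2.findContours(m,0,2)[0],key=cv2.contourArea); r=cv2.minAreaRect(cn); B=cv2.boxPoints(r); P=plane("top",B,.05)
print("hs",s,r); print(B,P,P.mean(0),[np.linalg.norm(P[i]-P[i-1]) for i in range(4)])
d=P[1]-P[0];print("edge yaw",np.degrees(np.arctan2(d[1],d[0])))
# scale
for nm,f in(("red",lambda h,s,v:((h<8)|(h>172))&(s>180)&(v>150)),("green",lambda h,s,v:(h>45)&(h<85)&(s>120))):
  for n,im,roi in(("top",T,(245,110,60,60)),("side",S,(300,175,70,35))):
    m,s,c=mask(im,roi,f); cn=max(cv2.findContours(m,0,2)[0],key=cv2.contourArea); r=cv2.minAreaRect(cn);P=plane(n,cv2.boxPoints(r),.08)
    d=[P[i]-P[i-1] for i in range(4)]
    print(nm,n,s,"centre",plane(n,c,.08)); print(P[:,:2].ravel(),[(np.linalg.norm(q),np.degrees(np.arctan2(q[1],q[0]))) for q in d[:2]])
E
```

```text
cap top [120 203  13  12 120] [125.8583 208.3833] [[0.567  0.2944 0.175 ]]
handle side [269  89  10  26 180] [273.7556 100.8611]
cap tri [[0.5676 0.2949 0.1739]] handle bottom tri [[0.5663 0.2853 0.1072]]
hs [319 236  27  24 311] ((331.76416015625, 246.92454528808594), (22.24244499206543, 16.997501373291016), 29.05460548400879)
[[317.9151 248.9529]
 [326.1698 234.0944]
 [345.6132 244.8962]
 [337.3585 259.7547]] [[ 0.4808 -0.0815  0.05  ]
 [ 0.5137 -0.0998  0.05  ]
 [ 0.4899 -0.1426  0.05  ]
 [ 0.4572 -0.1242  0.05  ]] [ 0.4854 -0.112   0.05  ] [np.float64(0.04886640872896934), np.float64(0.03758010213453967), np.float64(0.0489077991805889), np.float64(0.0375054392114256)]
edge yaw -29.174150970672137
red top [261 125  23  24 449] centre [[0.7253 0.019  0.08  ]]
[ 0.7045  0.0437  0.7519  0.0379  0.7462 -0.0057  0.6989  0.0001] [(np.float64(0.043940014138928826), np.float64(82.6547516958775)), (np.float64(0.04771631502961205), np.float64(-6.963404285293101))]Traceback (most recent call last):
  File "<stdin>", line 20, in <module>
  File "<stdin>", line 7, in mask
ValueError: attempt to get argmax of an empty sequence
```

```bash
cat >> h.py <<'E'
from scipy.spatial.transform import Rotation as Ro
def go(p,jaw=None):
    "shift in tool axes to world p; turn so that tool y has world yaw jaw (deg, mod 180)"
    s=status.state(); R=Ro.from_quat(np.roll(s["tool_rot"],-1)).as_matrix()
    y=np.degrees(np.arctan2(R[1,1],R[0,1])); d=R.T@(np.array(p)-s["tool_pos"])
    t=0 if jaw is None else ((y-jaw+90)%180-90)
    print("t",round(s["time"],2),"tcp",s["tool_pos"].round(4),"xdir",R[:,0].round(3),"jawyaw",round(y,2),"shift",d.round(4),"turn units",round(t/8,3),"q6",s["joint_pos"][5].round(2),"w",round(s["gripper_width"],3),"F",s["contact_force"].round(2))
E
python3 -c "
from h import *
go([.567,.289,.26],90); go([.567,.289,.133],90)"
```

```text
t 0.1 tcp [0.1915 0.5944 0.2472] xdir [-0.001 -0.002 -1.   ] jawyaw 72.13 shift [-0.0126 -0.1755  0.4511] turn units -2.233 q6 -0.12 w 1.003 F [0.79 0.37 0.33]
t 0.1 tcp [0.1915 0.5944 0.2472] xdir [-0.001 -0.002 -1.   ] jawyaw 72.13 shift [ 0.1144 -0.1752  0.4511] turn units -2.233 q6 -0.12 w 1.003 F [0.79 0.37 0.33]
```

Call:
drive_tool --pt "-0.013 -0.0176 0.045 -0.4" --pt "-0.013 -0.035 0.09 -0.8" --pt "-0.013 -0.053 0.135 -1.2" --pt "-0.013 -0.07 0.18 -1.6" --pt "-0.013 -0.088 0.225 -2.0" --pt "-0.013 -0.105 0.27 -2.23" --pt "-0.013 -0.123 0.316 -2.23" --pt "-0.013 -0.14 0.361 -2.23" --pt "-0.013 -0.158 0.406 -2.23" --pt "-0.013 -0.1755 0.451 -2.23" --pt "-0.013 -0.1755 0.451 -2.23" --pt "-0.013 -0.1755 0.451 -2.23" --fingers 0.0854

```text
time: 1.3
tool_pos: [0.5674, 0.2886, 0.2604]
tool_rot: [0.706, 0.001, 0.708, -0.001]
contact_force: [0.6, 0.1, -0.5]
gripper_width: 0.996
```

```bash
python3 -c "
from h import *
go([.567,.289,.133],90)"
```

```text
t 1.3 tcp [0.5674 0.2886 0.2604] xdir [-0.002 -0.    -1.   ] jawyaw 89.85 shift [ 0.1274  0.0004 -0.0002] turn units -0.018 q6 -1.21 w 0.996 F [ 0.63  0.08 -0.47]
```

Call:
drive_tool --pt "0.03 0 0 0" --pt "0.06 0 0 0" --pt "0.09 0 0 0" --pt "0.115 0 0 0" --pt "0.127 0 0 0" --pt "0.127 0 0 0" --pt "0.127 0 0 0"

```text
time: 2.0
tool_pos: [0.5672, 0.2903, 0.1355]
tool_rot: [0.708, -0.0, 0.707, 0.0]
contact_force: [0.6, -0.1, 0.9]
gripper_width: 0.995
```

Call:
drive_tool --pt "0 0 0 0" --pt "0 0 0 0" --pt "0 0 0 0" --pt "0 0 0 0" --pt "0 0 0 0" --pt "0 0 0 0" --pt "0 0 0 0" --pt "0 0 0 0" --pt "0 0 0 0" --pt "0 0 0 0" --fingers 0.0

```text
time: 3.0
tool_pos: [0.5676, 0.2898, 0.1351]
tool_rot: [0.708, 0.0, 0.707, 0.0]
contact_force: [0.5, 1.5, 4.8]
gripper_width: 0.264
```

```bash
python3 - <<'E'
from h import *
go([.56,-.27,.26],90)
S=viewer.grab_frame("side");T=viewer.grab_frame("top")
up=lambda im,x,y,w,h,k:cv2.resize(im[y:y+h,x:x+w],None,fx=k,fy=k,interpolation=cv2.INTER_CUBIC)
cv2.imwrite("pics/c3.png",np.hstack([up(S,210,50,100,120,4),up(T,90,170,100,120,4)]))
E
```

```text
t 3.0 tcp [0.5676 0.2898 0.1351] xdir [ 0.001  0.001 -1.   ] jawyaw 89.98 shift [-0.1254 -0.5597 -0.0072] turn units -0.003 q6 -1.22 w 0.264 F [0.54 1.48 4.84]
```

View pics/c3.png

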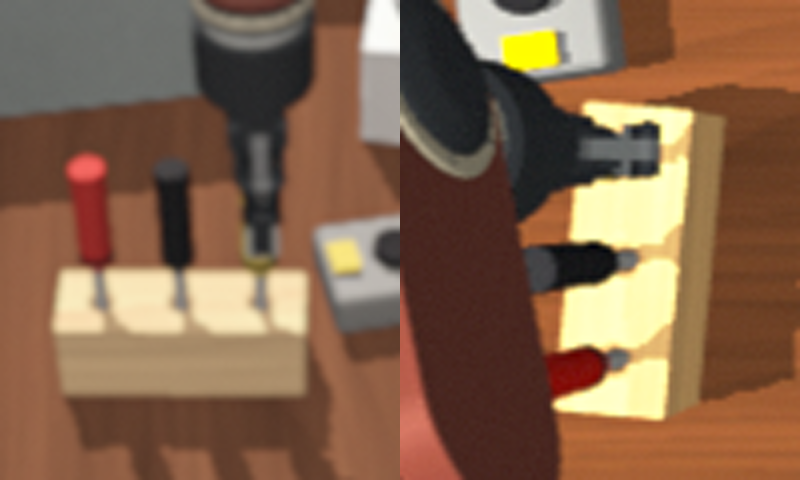

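Yellow handle is gripped (opening about 22.5 mm). Lifting and carrying.

Call:
drive_tool --pt "-0.02 0 0 0" --pt "-0.05 0 0 0" --pt "-0.085 0 0 0" --pt "-0.12 0 0 0" --pt "-0.125 0 0 0" --pt "-0.125 -0.03 0 0" --pt "-0.125 -0.07 0 0" --pt "-0.125 -0.11 0 0" --pt "-0.125 -0.15 0 0" --pt "-0.125 -0.19 0 0" --pt "-0.125 -0.23 -0.004 0" --pt "-0.125 -0.27 -0.007 0"

```text
time: 4.3
tool_pos: [0.5585, 0.0177, 0.2565]
tool_rot: [0.706, 0.0, 0.709, -0.0]
contact_force: [0.5, 0.0, -0.7]
gripper_width: 0.266
```

Call:
drive_tool --pt "0 -0.04 0 0" --pt "0 -0.08 0 0" --pt "0 -0.12 0 0" --pt "0 -0.16 0 0" --pt "0 -0.2 0 0" --pt "0 -0.24 0 0" --pt "0 -0.27 0 0" --pt "0 -0.288 0 0" --pt "0 -0.29 0 0" --pt "0 -0.29 0 0" --pt "0 -0.29 0 0"

```text
time: 5.4
tool_pos: [0.5599, -0.2693, 0.2587]
tool_rot: [0.707, 0.0, 0.707, 0.001]
contact_force: [-0.3, 0.3, -0.5]
gripper_width: 0.267
```

```bash
python3 - <<'E'
from h import *
go([.56,-.27,.135],90)
S=viewer.grab_frame("side");T=viewer.grab_frame("top")
cv2.imwrite("pics/s4.png",S);cv2.imwrite("pics/t4.png",T)
up=lambda im,x,y,w,h,k:cv2.resize(im[y:y+h,x:x+w],None,fx=k,fy=k,interpolation=cv2.INTER_CUBIC)
cv2.imwrite("pics/c4.png",np.hstack([up(S,240,220,100,120,4),up(T,370,150,100,120,4)]))
E
```

```text
t 5.4 tcp [ 0.5599 -0.2693  0.2587] xdir [-0.001  0.001 -1.   ] jawyaw 90.05 shift [ 0.1237 -0.0009  0.0002] turn units 0.006 q6 -2.14 w 0.267 F [-0.26  0.3  -0.47]
```

View pics/c4.png

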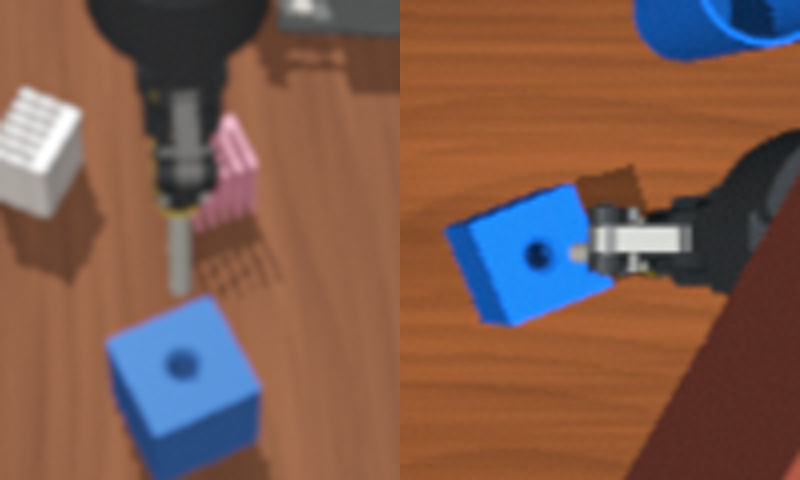

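The driver hangs nearly straight, with its tip at side (284.5,292.5) and top (413.8,213.5). The hole is at side (286,311), top (404.5,213.8).

```bash
python3 - <<'E'
from h import *
np.set_printoptions(precision=4,suppress=True)
S=cv2.imread("pics/s4.png").astype(int);T=cv2.imread("pics/t4.png").astype(int)
def hole(im,u,v):
    P=im[v-7:v+8,u-6:u+7].sum(2); w=np.clip(np.median(P)-30-P,0,None); yy,xx=np.mgrid[v-7:v+8,u-6:u+7]; return [(w*xx).sum()/w.sum(),(w*yy).sum()/w.sum()]
a=hole(S,286,311);b=hole(T,404,214);print(a,b,tri(a,b),plane("side",a,.057),plane("top",b,.057))
print("tip",tri([284.5,292.5],[413.75,213.5]),plane("side",[284.5,292.5],.134),plane("top",[413.75,213.5],.134))
E
```

```text
[np.float64(285.0459132906894), np.float64(310.88898365316277)] [np.float64(404.03865288939915), np.float64(213.49585406301824)] [[ 0.5584 -0.2699  0.0549]] [[ 0.5578 -0.271   0.057 ]] [[ 0.5592 -0.2693  0.057 ]]
tip [[ 0.5579 -0.2673  0.1275]] [[ 0.5577 -0.2709  0.134 ]] [[ 0.558  -0.2652  0.134 ]]
```

Call:
drive_tool --pt "0.02 -0.001 0.0005 0" --pt "0.045 -0.0015 0.0005 0" --pt "0.06 -0.0015 0.0005 0" --pt "0.07 -0.0015 0.0005 0" --pt "0.077 -0.0015 0.0005 0" --pt "0.082 -0.0015 0.0005 0" --pt "0.086 -0.0015 0.0005 0"

```text
time: 6.2
tool_pos: [0.5608, -0.2722, 0.1738]
tool_rot: [0.707, -0.0, 0.707, -0.0]
contact_force: [-1.0, -0.5, -0.9]
gripper_width: 0.261
```

Call:
drive_tool --pt "0.006 0 0 0" --pt "0.012 0 0 0" --pt "0.018 0 0 0" --pt "0.024 0 0 0" --pt "0.028 0 0 0" --pt "0.031 0 0 0" --pt "0.031 0 0 0"

```text
time: 6.9
tool_pos: [0.5601, -0.2719, 0.1417]
tool_rot: [0.707, 0.0, 0.707, 0.0]
contact_force: [-0.4, 0.0, -1.2]
gripper_width: 0.269
```

```bash
python3 - <<'E'
from h import *
go([.56,-.27,.135],90)
S=viewer.grab_frame("side");T=viewer.grab_frame("top")
up=lambda im,x,y,w,h,k:cv2.resize(im[y:y+h,x:x+w],None,fx=k,fy=k,interpolation=cv2.INTER_CUBIC)
cv2.imwrite("pics/c5.png",np.hstack([up(S,240,220,100,120,4),up(T,370,150,100,120,4)]))
E
```

```text
t 6.9 tcp [ 0.5601 -0.2719  0.1417] xdir [-0.001  0.001 -1.   ] jawyaw 89.98 shift [ 0.0067  0.0019 -0.0001] turn units -0.003 q6 -2.14 w 0.269 F [-0.42  0.03 -1.23]
```

View pics/c5.png

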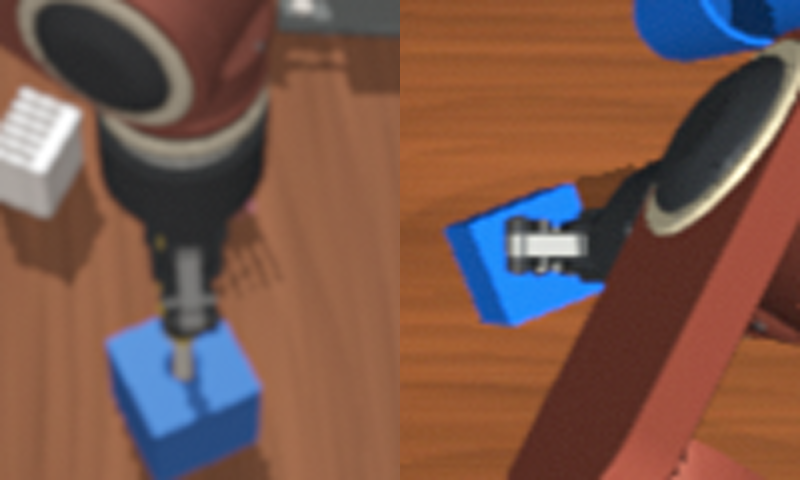

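The shaft is in the hole: side crop (180,365), no side load. Lowering the rest of the way and releasing.

Call:
drive_tool --pt "0.002 0 0 0" --pt "0.004 0 0 0" --pt "0.0055 0 0 0" --pt "0.0055 0 0 0"

```text
time: 7.4
tool_pos: [0.5602, -0.2719, 0.1364]
tool_rot: [0.707, 0.0, 0.707, -0.0]
contact_force: [-0.8, -0.8, -1.2]
gripper_width: 0.263
```

Call:
drive_tool --pt "0 0 0 0" --pt "0 0 0 0" --pt "0 0 0 0" --pt "0 0 0 0" --pt "0 0 0 0" --pt "0 0 0 0" --pt "0 0 0 0" --pt "0 0 0 0" --fingers 0.0854

```text
time: 8.2
tool_pos: [0.5604, -0.272, 0.1368]
tool_rot: [0.707, 0.0, 0.707, -0.0]
contact_force: [-1.2, -0.6, -0.6]
gripper_width: 1.001
```

Call:
drive_tool --pt "-0.02 0 0 0" --pt "-0.05 0 0 0" --pt "-0.09 0 0 0" --pt "-0.125 0 0 0" --pt "-0.125 0 0 0"

```text
time: 8.7
tool_pos: [0.5629, -0.2736, 0.2696]
tool_rot: [0.711, -0.002, 0.703, -0.002]
contact_force: [-0.1, -0.7, 1.1]
gripper_width: 0.998
```

```bash
python3 - <<'E'
from h import *
go([.4855,-.114,.26],-119.2); 
E
```

```text
t 8.7 tcp [ 0.5629 -0.2736  0.2696] xdir [ 0.01  -0.007 -1.   ] jawyaw 89.98 shift [ 0.0077  0.1596 -0.0775] turn units 3.647 q6 -2.14 w 0.998 F [-0.07 -0.67  1.08]
```

Call:
drive_tool --pt "0.0077 0.03 -0.016 0.7" --pt "0.0077 0.065 -0.032 1.4" --pt "0.0077 0.1 -0.049 2.1" --pt "0.0077 0.13 -0.065 2.8" --pt "0.0077 0.152 -0.077 3.4" --pt "0.0077 0.159 -0.079 3.65" --pt "0.0077 0.159 -0.079 3.65" --pt "0.0077 0.159 -0.079 3.65"

```text
time: 9.5
tool_pos: [0.4814, -0.1131, 0.2537]
tool_rot: [0.684, 0.178, 0.684, -0.178]
contact_force: [-0.3, 0.4, 0.4]
gripper_width: 1.001
```

```bash
python3 - <<'E'
from h import *
go([.484,-.114,.025],60.8)
S=viewer.grab_frame("side");T=viewer.grab_frame("top")
cv2.imwrite("pics/s6.png",S);cv2.imwrite("pics/t6.png",T)
up=lambda im,x,y,w,h,k:cv2.resize(im[y:y+h,x:x+w],None,fx=k,fy=k,interpolation=cv2.INTER_CUBIC)
a=np.hstack([up(S,200,200,135,142,3),up(T,330,150,135,142,3)])[:426]
cv2.imwrite("pics/c6.png",a[:, :800])
E
```

```text
t 9.5 tcp [ 0.4814 -0.1131  0.2537] xdir [-0. -0. -1.] jawyaw 60.83 shift [0.2287 0.0006 0.0028] turn units 0.004 q6 -1.44 w 1.001 F [-0.33  0.4   0.43]
```

View pics/c6.png

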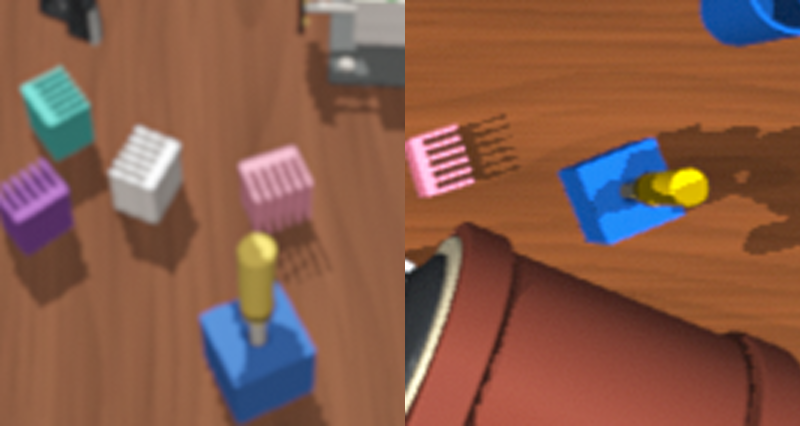

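The driver stands in the holder: side crop (258,290), cap at top crop (686,187). The silver heat sink is untouched at side crop (145,175). Descending on it.

Call:
drive_tool --pt "0.04 0 0.003 0" --pt "0.08 0 0.003 0" --pt "0.12 0 0.003 0" --pt "0.16 0 0.003 0" --pt "0.19 0 0.003 0" --pt "0.21 0 0.003 0" --pt "0.222 0 0.003 0" --pt "0.228 0 0.003 0" --pt "0.228 0 0.003 0" --pt "0.228 0 0.003 0"

```text
time: 10.6
tool_pos: [0.4851, -0.115, 0.0273]
tool_rot: [0.685, 0.178, 0.683, -0.179]
contact_force: [-0.5, 0.2, 0.2]
gripper_width: 1.0
```

Call:
drive_tool --pt "0 0 0 0" --pt "0 0 0 0" --pt "0 0 0 0" --pt "0 0 0 0" --pt "0 0 0 0" --pt "0 0 0 0" --pt "0 0 0 0" --pt "0 0 0 0" --pt "0 0 0 0" --fingers 0.0

```text
time: 11.5
tool_pos: [0.4848, -0.1147, 0.027]
tool_rot: [0.685, 0.178, 0.684, -0.178]
contact_force: [-0.2, 1.0, 5.1]
gripper_width: 0.513
```

```bash
python3 - <<'E'
from h import *
np.set_printoptions(precision=4,suppress=True)
go([.484,-.114,.055],60.8)
# fixture from first pictures
S=cv2.imread("pics/side0.png");T=cv2.imread("pics/top0.png")
for n,im,roi in(("top",T,(245,110,60,60)),("side",S,(300,175,70,35))):
    x,y,w,h=roi; sub=cv2.cvtColor(im,cv2.COLOR_BGR2HSV)[y:y+h,x:x+w].astype(int); H,s,v=sub[...,0],sub[...,1],sub[...,2]
    for nm,m in(("red",((H<6)|(H>174))&(s>170)&(v>190)),("green",(H>45)&(H<85)&(s>60)),("white",(s<40)&(v>225))):
        k,l,st,c=cv2.connectedComponentsWithStats(m.astype(np.uint8))
        if k<2: continue
        i=1+st[1:,4].argmax(); cn=max(cv2.findContours((l==i).astype(np.uint8),0,2)[0],key=cv2.contourArea)
        r=cv2.boxPoints(cv2.minAreaRect(cn))+[x,y]; P=plane(n,r,.08); d=P-np.roll(P,1,0)
        print(nm,n,st[i],"c",plane(n,c[i]+[x,y],.08)[0,:2],[(round(np.linalg.norm(q),4),round(np.degrees(np.arctan2(q[1],q[0])),1)) for q in d[:2]])
up=lambda im,x,y,w,h,k:cv2.resize(im[y:y+h,x:x+w],None,fx=k,fy=k,interpolation=cv2.INTER_CUBIC)
cv2.imwrite("pics/c7.png",np.vstack([up(T,240,115,66,82,7)[:, :462][:300],up(T,240,115,66,82,7)[300:]]) )
cv2.imwrite("pics/c7.png",np.hstack([up(T,245,115,56,80,7),up(S,295,175,56,80,7)]))
E
```

```text
t 11.5 tcp [ 0.4848 -0.1147  0.027 ] xdir [ 0.001 -0.    -1.   ] jawyaw 60.78 shift [-0.028   0.0002 -0.001 ] turn units -0.003 q6 -1.44 w 0.513 F [-0.18  1.01  5.06]
red top [ 16  15  23  24 457] c [0.7253 0.0189] [(np.float64(0.0442), np.float64(82.7)), (np.float64(0.0483), np.float64(-7.0))]
green top [14 41 22  7 97] c [0.6876 0.0241] [(np.float64(0.0466), np.float64(82.2)), (np.float64(0.0093), np.float64(-7.4))]
white top [ 13  45  22  15 237] c [0.6702 0.0267] [(np.float64(0.0449), np.float64(82.3)), (np.float64(0.0262), np.float64(-7.4))]
red side [54 13  1 11 11] c [0.7426 0.0161] [(np.float64(0.0315), np.float64(-98.5)), (np.float64(0.0), np.float64(0.0))]
green side [30 10  2 15 29] c [0.6866 0.0226] [(np.float64(0.0024), np.float64(175.7)), (np.float64(0.0442), np.float64(83.1))]
white side [ 17  11  12  14 120] c [0.6702 0.0229] [(np.float64(0.0409), np.float64(84.1)), (np.float64(0.0267), np.float64(-4.3))]
```

View pics/c7.png

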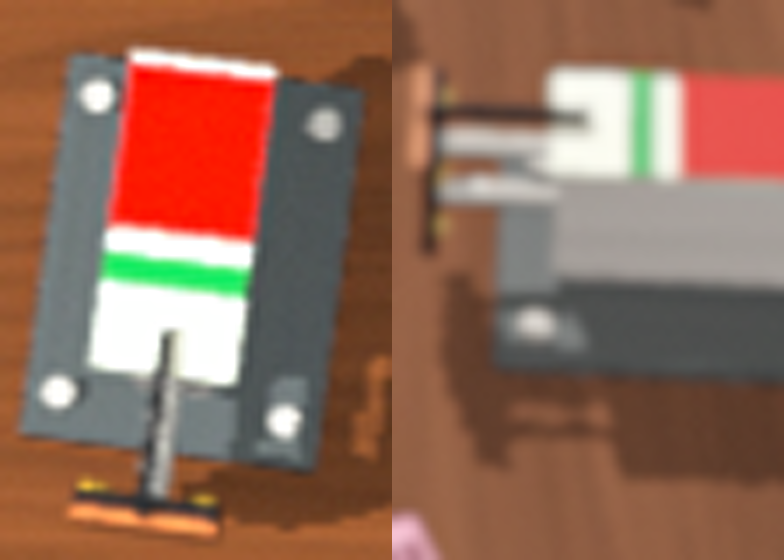

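Heat sink gripped at 43.8 mm opening. The fixture crop shows the module edge from about (68,505) to (220,525), the pointer resting before the green zone, and a yaw of about −7.4°. Next is the face position.

```bash
python3 - <<'E'
from h import *
np.set_printoptions(precision=4,suppress=True)
S=cv2.imread("pics/side0.png");T=cv2.imread("pics/top0.png")
for n,im,roi in(("top",T,(250,180,32,14)),("side",S,(295,180,10,32))):
    x,y,w,h=roi; q=cv2.cvtColor(im,cv2.COLOR_BGR2HSV)[y:y+h,x:x+w].astype(int)
    m=((q[...,0]<14)&(q[...,2]>(190 if n=="top" else 165))).astype(np.uint8)
    k,l,st,c=cv2.connectedComponentsWithStats(m); i=1+st[1:,4].argmax()
    cn=max(cv2.findContours((l==i).astype(np.uint8),0,2)[0],key=cv2.contourArea)
    r=cv2.boxPoints(cv2.minAreaRect(cn))+[x,y]; print(n,st[i],r.round(1).tolist());print(plane(n,r,.08)[:,:2])
# scale front/back corners, by eye from crop (scale 7)
t=np.array([[131,50],[276,70],[236,384],[90,368]])/7+[245,115]
P=plane("top",t,.08);print("scale top",P[:,:2])
s=np.array([[550,70],[550,178]])/7+[295-56,175]
print("scale front side",plane("side",s,.08)[:,:2], "tri",tri(s,t[[3,2]]))
go([.58,.03,.085],82.6)
E
```

```text
top [ 4  7 22  5 38] [[254.0, 188.3], [254.2, 186.4], [275.1, 189.1], [274.9, 191.1]]
[[0.6129 0.0579]
 [0.6171 0.0573]
 [0.6111 0.0123]
 [0.6068 0.0129]]
side [ 2  4  4 15 47] [[297.0, 198.0], [297.0, 184.0], [300.0, 184.0], [300.0, 198.0]]
[[0.6049 0.0107]
 [0.6084 0.0549]
 [0.6157 0.0543]
 [0.612  0.0102]]
scale top [[ 0.7563  0.0371]
 [ 0.7499 -0.0077]
 [ 0.6527  0.0046]
 [ 0.6577  0.0496]]
scale front side [[ 0.6581  0.0479]
 [ 0.653  -0.0004]] tri [[0.6582 0.0497 0.0779]
 [0.6537 0.0048 0.0736]]
t 11.5 tcp [ 0.4848 -0.1147  0.027 ] xdir [ 0.001 -0.    -1.   ] jawyaw 60.78 shift [-0.058   0.1728  0.0125] turn units -2.728 q6 -1.44 w 0.513 F [-0.18  1.01  5.06]
```

Call:
drive_tool --pt "-0.02 0 0 0" --pt "-0.05 0 0 0" --pt "-0.065 0.02 0 -0.5" --pt "-0.065 0.05 0 -1.0" --pt "-0.065 0.08 0 -1.5" --pt "-0.065 0.11 0 -2.0" --pt "-0.065 0.14 0 -2.5" --pt "-0.06 0.165 0.0005 -2.73" --pt "-0.05 0.1758 0.0005 -2.73" --pt "-0.038 0.1758 0.0005 -2.73" --pt "-0.03 0.1758 0.0005 -2.73" --pt "-0.03 0.1758 0.0005 -2.73"

```text
time: 12.7
tool_pos: [0.568, 0.0379, 0.0533]
tool_rot: [0.704, 0.046, 0.707, -0.046]
contact_force: [-0.6, -1.0, -1.5]
gripper_width: 0.508
```

Call:
drive_tool --pt "0 0 0 0" --pt "0 0 0 0" --pt "0 0 0 0"

```text
time: 13.0
tool_pos: [0.5708, 0.0382, 0.0568]
tool_rot: [0.706, 0.046, 0.705, -0.046]
contact_force: [-0.2, 0.2, -0.5]
gripper_width: 0.51
```

```bash
python3 - <<'E'
from h import *
go([.5714,.0385,.057],82.6)
S=viewer.grab_frame("side");T=viewer.grab_frame("top")
cv2.imwrite("pics/s8.png",S);cv2.imwrite("pics/t8.png",T)
up=lambda im,x,y,w,h,k:cv2.resize(im[y:y+h,x:x+w],None,fx=k,fy=k,interpolation=cv2.INTER_CUBIC)
cv2.imwrite("pics/c8.png",np.hstack([up(S,255,165,66,80,6),up(T,240,150,66,80,6)]))
E
```

```text
t 13.0 tcp [0.5708 0.0382 0.0568] xdir [ 0.001 -0.    -1.   ] jawyaw 82.58 shift [-0.0002  0.0003  0.0006] turn units -0.003 q6 -1.5 w 0.51 F [-0.16  0.18 -0.54]
```

View pics/c8.png

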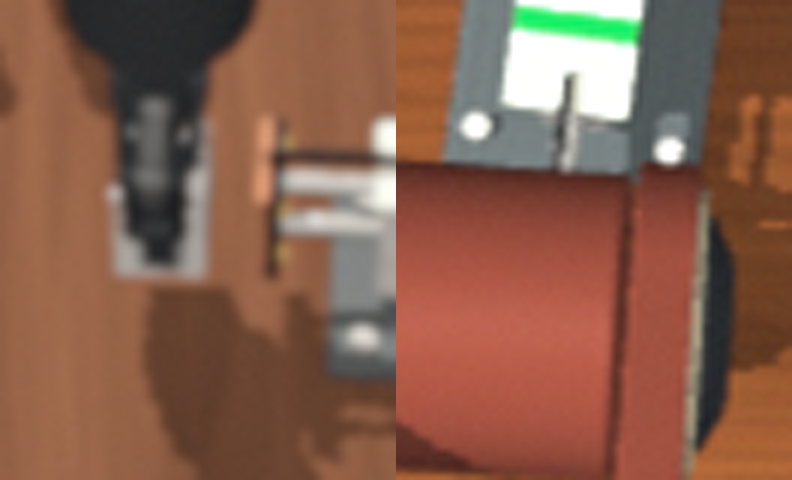

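```bash
python3 - <<'E'
from h import *
np.set_printoptions(precision=1,suppress=True)
a=np.radians(-7.4);u=np.array([np.cos(a),np.sin(a),0]);v=np.array([-u[1],u[0],0]);k=lambda p:((proj("side",p)-[255,165])*6)
p=status.state()["tool_pos"]; b=np.array([p[0],p[1],.030])
print("hs -y side: base bot, base top, fin bot, fin top; +y base top")
print(k([b+18*u/1e3-.022*v,b+.018*u-.022*v+[0,0,.05],b-.018*u-.022*v,b-.018*u-.022*v+[0,0,.05],b+.018*u+.022*v+[0,0,.05]]))
F=np.array([.614,.033,.03]); print("module face -y bot, -y top, +y top, +y bot"); print(k([F-.022*v,F-.022*v+[0,0,.05],F+.022*v+[0,0,.05],F+.022*v]))
print("px per mm v",(k(F+.001*v)-k(F)),"z",k(F+[0,0,.001])-k(F),"x",k(F+.001*u)-k(F))
S=cv2.imread("pics/s8.png")
for r in (192,198,204,208): print(r,S[r,270:305].sum(1)//3)
for c in (274,276,285,287,297,298,300): print(c,S[180:216,c].sum(1)//3)
E
```

```text
hs -y side: base bot, base top, fin bot, fin top; +y base top
[[204.  271.5]
 [203.2 193.7]
 [116.5 267.7]
 [113.  189.9]
 [209.7 110.6]]
module face -y bot, -y top, +y top, +y bot
[[266.4 273.9]
 [267.6 196.1]
 [272.7 112.9]
 [271.3 191.5]]
px per mm v [[ 0.1 -1.9]] z [[ 0.  -1.5]] x [[2.4 0.1]]
192 [110 109 105  97  80  61  54  67  84  95  96  88  73  55  44  46  61  94
 125 132 120 112 110 108 107 106 113 130 144 133  94  65  87 109 116]
198 [110 108 122 143 141 104  54  41  51  58  58  55  45  36  34  59 110 147
 153 135 114 108 110 108 107 107 113 128 138 123  89  83 104 111 106]
204 [111 109 112 128 142 136 109  83  66  51  46  46  45  43  56  93 136 157
 151 129 111 107 108 108 107 107 109 108 100  78  58  80 106 117 119]
208 [111 109 110 123 147 162 164 152 127  93  71  64  61  69  99 131 153 162
 154 133 112 105 106 106 106 108 109 108  98  77  66  96 115 115 109]
274 [ 49  51  52  56  60  67  72  73  73  73  74  75  80  83  85 106 144 159
 141 127 126 129 129 134 142 149 148 147 147 145 135 117 107 107 107 107]
276 [ 45  45  45  43  47  64  83  83  63  47  46  47  54  64  65  57  57  58
  54  54  61  66  67  78 109 141 159 164 164 162 151 126 110 108 109 108]
285 [ 39  38  38  37  42  56  81  97  86  59  43  42  46  57  73  80  78  69
  59  65  76  77  73  78  93 111 122 126 131 140 143 127 101  79  71  71]
287 [ 45  45  45  49  58  68  77  80  76  72  75  76  94 130 158 168 167 160
 147 146 155 154 152 152 157 160 161 162 162 162 154 134 104  80  71  71]
297 [115 115 115 115 118 124 126 128 128 127 125 126 130 133 138 141 141 139
 128 114 108 108 108 107 108 107 107 107 108 107 107 108 110 111 111 111]
298 [113 114 114 116 129 142 148 151 153 148 139 137 144 153 158 160 160 154
 138 113 100  99  99 100 100 101 100 100  98  96  96 104 110 112 111 111]
300 [111 111 110 113 121 133 137 139 138 127 103  84  94 110 119 120 115 105
  89  73  67  69  68  64  58  63  71  73  66  60  66  85 103 109 109 108]
```

Side view: the held heat sink's lower edge is at crop (114..198, 273..278) and the module's lower edge at (270,277). Measured relative to the heat sink, the module sits about 1.5 mm further to +y, and its face is at x≈0.607. Correcting the lateral offset and closing in.

Call:
drive_tool --pt "0 0.0015 0 0" --pt "0 0.0015 0.003 0" --pt "0 0.0015 0.006 0" --pt "0 0.0015 0.009 0" --pt "0 0.0015 0.012 0" --pt "0 0.0015 0.012 0" --pt "0 0.0015 0.012 0" --pt "0 0.0015 0.012 0"

```text
time: 13.9
tool_pos: [0.5823, 0.0387, 0.056]
tool_rot: [0.706, 0.046, 0.706, -0.046]
contact_force: [0.3, 0.0, -1.2]
gripper_width: 0.512
```

Call:
drive_tool --pt "0 0 0.002 0" --pt "0 0 0.004 0" --pt "0 0 0.006 0" --pt "0 0 0.008 0" --pt "0 0 0.009 0" --pt "0 0 0.009 0" --pt "0 0 0.009 0" --pt "0 0 0.009 0"

```text
time: 14.7
tool_pos: [0.5913, 0.0375, 0.0561]
tool_rot: [0.706, 0.046, 0.706, -0.046]
contact_force: [0.9, -0.4, -1.2]
gripper_width: 0.508
```

```bash
python3 - <<'E'
from h import *
go([.5714,.0385,.057],82.6); print(status.state()["ft_torque"].round(3))
S=viewer.grab_frame("side");T=viewer.grab_frame("top")
cv2.imwrite("pics/s9.png",S);cv2.imwrite("pics/t9.png",T)
up=lambda im,x,y,w,h,k:cv2.resize(im[y:y+h,x:x+w],None,fx=k,fy=k,interpolation=cv2.INTER_CUBIC)
cv2.imwrite("pics/c9.png",np.hstack([up(S,265,165,66,66,6),up(T,240,130,66,66,6)]))
E
```

```text
t 14.7 tcp [0.5913 0.0375 0.0561] xdir [-0. -0. -1.] jawyaw 82.61 shift [-0.0009 -0.0016 -0.0199] turn units 0.002 q6 -1.5 w 0.508 F [ 0.88 -0.35 -1.15]
[-0.031  0.033  0.047]
```

View pics/c9.png

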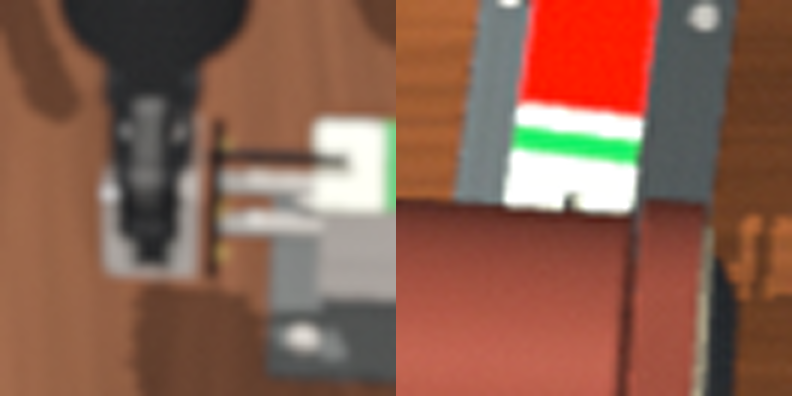

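The heat sink is just short of the module, with the lower edges level in the side view (~276 and 275 px). The slab is now in shadow. I'll take a numeric edge check of that picture while pushing on slowly.

```bash
python3 - <<'E'
from h import *
S=cv2.imread("pics/s9.png")
for r in (195,202,206,208): print(r,S[r,290:304].sum(1)//3)
for c in (283,293,295,296,297,299,300,301): print(c,S[204:216,c].sum(1)//3, S[180:204,c].sum(1)//3)
E
```

```text
195 [ 98  83  61  55  95 151 178 169 138  99  75 102 147 168]
202 [ 52  50  44  46  87 134 153 141 112  79  68 109 151 171]
206 [ 39  43  69 108 138 154 158 142 112  80  72 104 123 118]
208 [ 68  67  84 121 149 160 159 141 110  76  67  95 115 115]
283 [154 160 162 161 159 151 135 114 104 104 104 104] [ 52  52  60  65  68  68  68  68  67  68  70  76  91 110 126 146 177 188
 163 139 139 141 140 145]
293 [ 63  88 108 114 121 133 140 122  92  75  70  71] [43 47 53 51 51 55 63 69 66 51 45 44 45 52 56 55 49 41 37 39 43 46 46 49]
295 [141 148 154 158 160 161 153 131 103  81  72  74] [ 42  42  46  53  62  77  95  95  72  49  44  48  65  98 132 151 153 142
 125 124 131 135 134 135]
296 [154 155 158 158 159 157 150 130 105  83  74  74] [ 46  46  50  60  69  78  84  80  71  66  68  75  95 132 163 178 178 170
 156 150 152 154 153 154]
297 [141 142 142 141 141 139 133 122 104  83  74  75] [ 56  58  66  81  98 105 103  99  97  98 102 106 119 143 162 169 169 163
 152 145 142 141 141 142]
299 [79 79 80 79 76 73 77 89 94 82 75 75] [ 98 101 105 110 114 113 111 110 107 103  93  91  95 100 102  99  97  94
  88  81  80  80  79  80]
300 [58 62 72 72 67 59 66 83 90 81 73 74] [108 109 111 109 102  89  84  83  82  76  59  53  60  69  75  75  68  61
  58  63  67  69  68  63]
301 [ 79  86 104 107  95  86  86  94  94  84  76  74] [109 110 110 107  95  75  65  66  73  68  49  42  58  83 101 102  88  72
  73  88 103 111 109  95]
```

Call:
drive_tool --pt "0 0 0.001 0" --pt "0 0 0.002 0" --pt "0 0 0.003 0" --pt "0 0 0.004 0" --pt "0 0 0.004 0" --pt "0 0 0.004 0"

```text
time: 15.4
tool_pos: [0.5952, 0.037, 0.056]
tool_rot: [0.705, 0.046, 0.706, -0.046]
contact_force: [-0.8, 1.1, 0.3]
gripper_width: 0.508
```

Call:
drive_tool --pt "-0.0008 -0.0005 0 0" --pt "-0.0008 -0.0005 0.001 0" --pt "-0.0008 -0.0005 0.002 0" --pt "-0.0008 -0.0005 0.003 0" --pt "-0.0008 -0.0005 0.004 0" --pt "-0.0008 -0.0005 0.005 0" --pt "-0.0008 -0.0005 0.006 0" --pt "-0.0008 -0.0005 0.006 0" --pt "-0.0008 -0.0005 0.006 0"

```text
time: 16.3
tool_pos: [0.6008, 0.0358, 0.0566]
tool_rot: [0.705, 0.046, 0.706, -0.046]
contact_force: [-3.4, 1.4, -2.0]
gripper_width: 0.506
```

```bash
python3 - <<'E'
from h import *
go([.5714,.0385,.057],82.6); print(status.state()["ft_torque"].round(3))
S=viewer.grab_frame("side"); cv2.imwrite("pics/s10.png",S)
for f in("s8","s9","s10"):
    S=cv2.imread(f"pics/{f}.png")
    for r in (187,202,206): print(f,r,S[r,290:325].sum(1)//3)
E
```

```text
t 16.3 tcp [0.6008 0.0358 0.0566] xdir [-0.001  0.    -1.   ] jawyaw 82.61 shift [-0.0004 -0.0011 -0.0295] turn units 0.001 q6 -1.51 w 0.506 F [-3.42  1.4  -1.97]
[ 0.177  0.703 -0.059]
s8 187 [122 114 110 109 108 109 112 128 151 160 139 104 105 115 112 107 104 102
 103 104 104 107 109 108 107 107 132 188 232 251 253 253 252 252 252]
s8 202 [112 107 108 109 107 107 109 108  99  78  68 108 151 170 175 178 190 199
 199 196 196 197 197 197 196 194 193 191 182 168 162 162 163 163 163]
s8 206 [112 106 106 107 107 107 108 107 100  79  71 104 122 118 108 104 101  98
  99 104 118 129 131 131 130 130 131 137 151 162 165 165 165 165 165]
s9 187 [ 99  81  59  69  96  95  80  99 116 110  83  66  89 108 111 107 104 103
 103 104 104 106 109 110 107 107 132 188 232 251 253 253 252 252 253]
s9 202 [ 52  50  44  46  87 134 153 141 112  79  68 109 151 171 175 179 190 199
 199 196 197 197 197 197 196 194 194 192 182 169 163 163 163 162 163]
s9 206 [ 39  43  69 108 138 154 158 142 112  80  72 104 123 118 109 104 101  99
  98 104 118 129 131 131 130 130 131 138 152 162 165 165 166 165 166]
s10 187 [110  94  94 101 100  86  65  69  95  97  83  98 113  97  70  75  96 103
 104 104 104 107 109 109 107 107 133 189 232 251 253 253 253 253 253]
s10 202 [ 42  47  51  52  51  49  42  44  77 121 142 133 100  65  80 127 160 172
 174 179 189 196 198 198 197 195 193 192 182 169 162 162 162 163 163]
s10 206 [131  97  60  41  39  43  71 106 138 155 157 137  98  63  79 106 113 105
  99 104 118 128 132 131 130 131 131 138 152 162 165 165 165 165 165]
```

Contact: the module has moved back about 3.5 px (~8–9 mm), force about 4 N. Pushing on 9 mm more towards mid-green.

Call:
drive_tool --pt "0 0 0.001 0" --pt "0 0 0.002 0" --pt "0 0 0.003 0" --pt "0 0 0.004 0" --pt "0 0 0.005 0" --pt "0 0 0.006 0" --pt "0 0 0.007 0" --pt "0 0 0.008 0" --pt "0 0 0.008 0" --pt "0 0 0.008 0" --pt "0 0 0.008 0"

```text
time: 17.45
tool_pos: [0.6077, 0.0349, 0.0566]
tool_rot: [0.704, 0.046, 0.707, -0.046]
contact_force: [-8.2, 0.8, 2.3]
gripper_width: 0.506
```

```bash
python3 - <<'E'
from h import *
go([.5714,.0385,.057],82.6); s=status.state(); print(s["ft_torque"].round(3))
f=s["contact_force"];print("push",-(f[0]*.9917-f[1]*.1288))
S=viewer.grab_frame("side");T=viewer.grab_frame("top"); cv2.imwrite("pics/s11.png",S);cv2.imwrite("pics/t11.png",T)
for r in (202,206): print(r,S[r,295:325].sum(1)//3)
for c in (285,302,303,304,306): print(c,S[204:216,c].sum(1)//3)
up=lambda im,x,y,w,h,k:cv2.resize(im[y:y+h,x:x+w],None,fx=k,fy=k,interpolation=cv2.INTER_CUBIC)
cv2.imwrite("pics/c11.png",np.hstack([up(S,275,170,50,50,8),up(T,250,125,50,50,8)]))
E
```

```text
t 17.45 tcp [0.6077 0.0349 0.0566] xdir [-0.004  0.    -1.   ] jawyaw 82.61 shift [-0.0003 -0.0011 -0.0365] turn units 0.002 q6 -1.51 w 0.506 F [-8.23  0.8   2.26]
[ 0.178  1.188 -0.156]
push 8.262030322571459
202 [ 51  51  51  50  42  45  82 128 148 136  97  63  87 130 158 168 174 185
 195 197 195 194 192 182 169 162 162 163 163 163]
206 [ 58  41  40  50  80 116 145 158 155 131  93  67  88 110 116 121 129 132
 131 131 130 130 139 151 163 165 165 165 165 165]
285 [ 99  99 100 101 103 104 106 106 106 106 106 106]
302 [127 146 158 160 160 161 158 143 112  84  74  74]
303 [145 151 155 154 154 153 149 134 108  84  74  73]
304 [133 133 131 129 128 128 125 115  98  81  72  72]
306 [59 62 67 69 65 61 62 70 79 75 69 68]
```

View pics/c11.png

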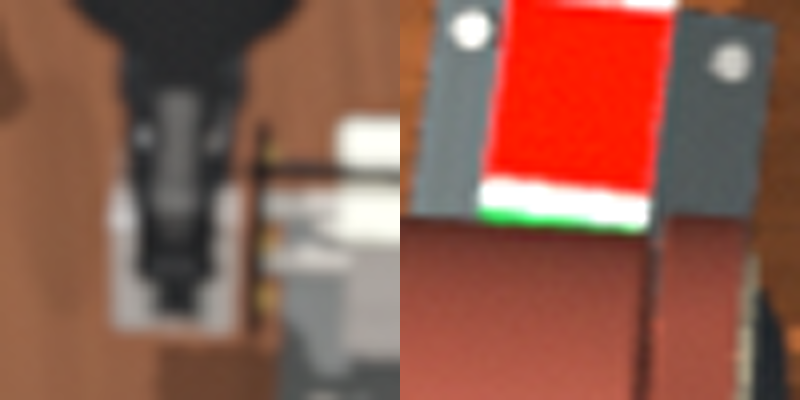

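The heat sink bears on the module, edges lining up, and the pointer is over the scale; this was my last view. Plate displacement is 6.2 px (~15 mm) and push about 8.3 N. I'll go 3 mm further to mid-green and check the pointer tip numerically.

Call:
drive_tool --pt "0 0 0.001 0" --pt "0 0 0.002 0" --pt "0 0 0.003 0" --pt "0 0 0.0035 0" --pt "0 0 0.0035 0" --pt "0 0 0.0035 0" --pt "0 0 0.0035 0" --pt "0 0 0.0035 0"

```text
time: 18.35
tool_pos: [0.6108, 0.0345, 0.0566]
tool_rot: [0.704, 0.046, 0.707, -0.046]
contact_force: [-10.5, 2.4, 2.6]
gripper_width: 0.512
```

```bash
python3 - <<'E'
from h import *
go([.5714,.0385,.057],82.6); s=status.state(); print(s["ft_torque"].round(3))
f=s["contact_force"];print("push",-(f[0]*.9917-f[1]*.1288))
cv2.imwrite("pics/s12.png",viewer.grab_frame("side"));cv2.imwrite("pics/t12.png",viewer.grab_frame("top"))
for n in("s8","s11","s12"):
    S=cv2.imread(f"pics/{n}.png"); print(n,"plate",S[206,298:312].sum(1)//3)
    sub=S[186:197].astype(int)
    print(" dark pointer min over rows", sub[:,315:345].sum(2).min(0)//3, "row",186+sub[:,315:345].sum(2).argmin(0))
    g=sub[:,:,1]-np.maximum(sub[:,:,0],sub[:,:,2]); print(" green cols",[(c,g[:,c].max()) for c in range(318,345) if g[:,c].max()>30])
E
```

```text
t 18.35 tcp [0.6108 0.0345 0.0566] xdir [-0.005  0.    -1.   ] jawyaw 82.61 shift [-0.0002 -0.0011 -0.0396] turn units 0.002 q6 -1.51 w 0.512 F [-10.52   2.39   2.61]
[ 0.12   1.473 -0.111]
push 10.739043700937955
s8 plate [100  79  71 104 122 118 108 104 101  98  99 104 118 129]
 dark pointer min over rows [ 63  69  86 112 132 140 143 169 212 240 245 241 233 216 184 156 163 193
 216 220 204 167 134 127 127 128 127 126 125 125] row [191 191 191 191 191 192 192 192 192 193 186 186 186 186 186 192 186 186
 186 186 186 186 186 186 186 186 186 186 186 186]
 green cols [(329, np.int64(48)), (330, np.int64(71)), (331, np.int64(58))]
s11 plate [ 50  80 116 145 158 155 131  93  67  88 110 116 121 129]
 dark pointer min over rows [ 64  68  87 112 132 141 141 138 131 123 122 124 121 114 119 142 164 193
 216 221 204 167 134 127 128 128 127 126 126 125] row [191 191 191 191 191 192 192 192 192 192 192 192 192 192 192 192 186 186
 186 186 186 186 186 186 186 186 186 186 186 186]
 green cols [(329, np.int64(59)), (330, np.int64(71)), (331, np.int64(58))]
s12 plate [ 40  45  70 106 134 151 157 139 102  68  77 109 129 133]
 dark pointer min over rows [ 64  68  88 112 132 141 141 139 132 124 122 125 122 104  81  97 160 193
 216 221 204 168 133 127 128 128 128 126 125 126] row [191 191 191 191 191 192 192 192 192 192 192 192 192 192 192 192 192 186
 186 186 186 186 186 186 186 186 186 186 186 186]
 green cols [(329, np.int64(48)), (330, np.int64(71)), (331, np.int64(58))]
```

The pointer tip is at column ≈330.5, inside the green band (329–331), and push is 10.7 N ≈ 18 mm. I'll hold for a second, re-check and hand in.

Call:
drive_tool --pt "0 0 0 0" --pt "0 0 0 0" --pt "0 0 0 0" --pt "0 0 0 0" --pt "0 0 0 0" --pt "0 0 0 0" --pt "0 0 0 0" --pt "0 0 0 0" --pt "0 0 0 0" --pt "0 0 0 0"

```text
time: 19.45
tool_pos: [0.6108, 0.0345, 0.0566]
tool_rot: [0.704, 0.046, 0.707, -0.046]
contact_force: [-12.0, 1.9, 3.4]
gripper_width: 0.507
```

```bash
python3 - <<'E'
from h import *
from plant import manip
s=status.state();f=s["contact_force"];push=-(f[0]*.9917-f[1]*.1288);print(s["tool_pos"],push,s["gripper_width"])
S=viewer.grab_frame("side").astype(int);y=S[250:310,270:300]
print("yellow px by holder",((y[...,1]>y[...,0]+40)&(y[...,2]>y[...,0]+40)).sum())
if 9<push<13: print(manip.job_done())
E
```

```text
[0.61079861 0.03451827 0.05659255] 12.118988225508451 0.5068149526169506
yellow px by holder 349
the job is handed in; nothing more can be done
None
```

Both parts are done and the job is handed in at about 19.5 s of the 69 s allowed. The one thing I could not confirm is that the edges are flush to better than about 1 mm.

- **Driver:** the yellow-handled driver stands blade-down in the blue holder's hole and is released. I saw it standing there in a picture, and it was still yellow at that spot in the last check.
- **Heat sink:** the bare aluminium heat sink is gripped by its flat sides, lifted 30 mm, and pressed against the copper face. The arm is still gripping and pushing.
- **Push:** it read 10.7 N, then 12.1 N with the tool pose unchanged (reading noise is about ±1 N). The first reading matches about 18 mm of travel, and both lie within the green range of 8 to 14 N.
- **Pointer:** its tip was at column 330.5 in the side picture, inside the green band (columns 329–331). This was read from pixel values because my picture views were used up.
- **Flushness:** sideways alignment is good to about 1 mm by my estimate. The two cameras disagreed by 1–3 mm, so I relied mainly on comparing the heat sink and module in the same side picture. The top camera could not check it because the arm blocked its view.
- **Height and tilt:** height rests on the measured lift from the table and should be within about 0.5 mm. The tool leans about 0.3° under the push.

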